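# Find the loose clamp bolt and hold its cap open

## Robot

A 7-joint arm with a two-finger parallel gripper is mounted at the origin on the work surface. World frame = base frame: x ahead of the robot, y to its left, z up, the work surface at z = 0. Lengths are in m, angles in rad, forces in N, time in s.
With the tool pointing down it reaches from about 0.4 to 0.9 m from the base axis. Payload 5.5 kg.
Tool frame: the origin (TCP) lies midway between the tips of the shut fingers; the grasp point (between the pads) lies 19 mm behind it; z points along the fingers, y is the line along which they close (so a half turn about z gives the same grasp; the last joint's range is limited). The gripper opens to 85 mm and grips with 20 to 120 N. Pads are 22 mm wide; open, the fingers measure 114 mm over their backs; the gripper's body (76 mm by 85 mm) begins 54 mm behind the grasp point. The pads swing forward as they close: fully open they stand 13 mm farther back than shut.
Start: joints at [1.609, 0.501, -0.427, 1.55, 0.221, 1.138, -0.21], TCP at [0.145, -0.634, 0.231] pointing down, gripper open.
Joint ranges: [-2.88, 2.88], [-0.31, 2.03], [-1.54, 1.56], [0.2, 2.42], [-1.41, 4.55], [0.19, 2.02], [-2.57, 2.57]. Speed limits (rad/s): [2.57, 2.57, 3.14, 3.14, 3.14, 3.14, 3.14].

## Interface

Orientations are given as a 3x3 rotation matrix whose columns are the frame's x, y, z axes.
In Python, from cell import robot gives the robot as it stands.
- The arm moves only by the shell command python3 -m pendant 'ROWS'. ROWS is JSON, a list of rows, each a list of 5 numbers: the gripper command: -1 is fully open, 1 is shut, values between are in proportion, then the shift along the tool's x, y, z in m, then the turn about the tool's z in rad. A call has 1 to 20 rows; each row is the pose to reach, as a shift and turn from the pose commanded when the call began, along the tool's axes at that moment; what a row does not reach only later rows make up. A row lasts 1/12 s, in which the tool goes at most 41.7 mm and 7.16 degrees, less where a joint would pass 70% of its speed; a pose out of reach is approached as far as the arm can. A call with a gripper value outside its range is refused whole. The fingers move at their own pace and stop on an object; the grip force is fixed at half the most. Time passes only in rows, so rows that repeat a pose let the fingers close. It gives the time, the measured TCP pose, the force, the opening and the grip force at its end, in the units of the state.
- robot.get_state(): the state, without advancing time (a new reading comes with each control period).
- robot.read_camera(name): name is "scene" or "top" or "wrist"; returns the picture (480x640x3 uint8, blue, green, red); there is no depth.
- robot.camera_info(name): a dict with "K" (3x3 intrinsics, pixels), "cam_to_world" (4x4, takes a point from camera to world coordinates). Camera axes: x right, y down, z forward; pixel columns grow to the right and rows downward; lengths in m; the calibration is good to about 2 mm. A picture is of the moment at which its call begins: read the wrist's pose just before it. camera_info takes no time and is no camera call; for the wrist camera it gives the pose at the moment of the call.
- robot.finish_job(): hands the job in; it is judged then, once.
The state is a dict: "time": time; "qpos": joint angles; "joint_vel": joint speeds; "tau": joint torques, N m; "tool_pos": TCP position; "orientation": TCP orientation; "contact_force": force on the tool from outside, world axes, zero at the start; "ft_torque": the same for the moment, N m; "opening": finger opening in m; "grip_force": force on a finger pad.
Only numpy, scipy, OpenCV 4.12 (cv2) and the standard library are available. Lean on these libraries where they do the work, as an engineer would, in place of code of your own. Each camera call takes 0.05 s, during which the arm holds its last target. There are 200 camera calls.

## Task

One of the three bolts in the tray feeder's clamp bar has worked loose: tap each bolt on its head once or more, going from left to right as seen from the robot, and see which one sinks down and stays down. Then lift that bolt's yellow cap, which has a black grip, well open to about 50 degrees or more and finish while still holding it there, so that a fitter can get at the bolt; the cap falls shut if let go. Keep the other two caps closed and do not disturb the bowls and tools lying around.

Things in the scene. Friction and masses are not known exactly. Their poses are not given: they have to be found in the camera images.
- clamp: clamp bar at the end of a short tray feeder, fixed to the table: grey bar 70 mm deep (x), 360 mm long (y), 45 mm high, with three bolts 95 mm apart along it, each with a yellow cap. Behind it (+x) a blue-sided bed, 50 mm high, with a white tray and three white bowls up to 80 mm high. Origin: on the table under the middle of the bar; x points away from the robot across the bar, y along it to the robot's left; it stands at a different place and yaw (up to 0.25 rad) each time
- bolt_left (a joint): how far the left bolt (seen from the robot, which faces it) has sunk: 0 as it stands at the start, 0.008 m fully sunk. Any one of the three may be the loose one. Pushed down with about 3 N the loose bolt slides 8 mm straight down to a stop and stays there; a sound bolt gives less than 2 mm
- bolt_left_top (a point): centre of the top of the left bolt's steel hexagon head, 24 mm wide; it stands out through a 28 mm square hole in its cap, its top 20 mm above the cap's upper face and 71 mm above the table (63 mm once sunk)
- cap_left (a joint): angle of the left bolt's cap: 0 closed flat, 1.3 rad at its stop; opens by lifting its front (robot side) edge. A light spring and its weight shut it from any angle (about 1 N at the grip)
- cap_left_grip (a point): centre of the left cap's black grip: a round bar along the clamp's y, 16 mm thick, 26 mm long, on a thin stem 26 mm above the cap's upper face, 77 mm above the table; when closed 50 mm in front of (nearer the robot than) the bolt's axis. The cap is a yellow plate 96 mm long (x), 56 mm wide (y), 6 mm thick. Pinched on its two ends, the grip can pivot between the fingers while the cap swings up
- cap_left_hinge (a point): middle of the left cap's hinge, which runs along the clamp's y at the cap's far edge, 48 mm above the table; the grip, when closed, lies 82 mm in front of it and 29 mm above it
- bolt_middle (a joint): how far the middle bolt (seen from the robot, which faces it) has sunk: 0 as it stands at the start, 0.008 m fully sunk. Any one of the three may be the loose one. Pushed down with about 3 N the loose bolt slides 8 mm straight down to a stop and stays there; a sound bolt gives less than 2 mm
- bolt_middle_top (a point): centre of the top of the middle bolt's steel hexagon head, 24 mm wide; it stands out through a 28 mm square hole in its cap, its top 20 mm above the cap's upper face and 71 mm above the table (63 mm once sunk)
- cap_middle (a joint): angle of the middle bolt's cap: 0 closed flat, 1.3 rad at its stop; opens by lifting its front (robot side) edge. A light spring and its weight shut it from any angle (about 1 N at the grip)
- cap_middle_grip (a point): centre of the middle cap's black grip: a round bar along the clamp's y, 16 mm thick, 26 mm long, on a thin stem 26 mm above the cap's upper face, 77 mm above the table; when closed 50 mm in front of (nearer the robot than) the bolt's axis. The cap is a yellow plate 96 mm long (x), 56 mm wide (y), 6 mm thick. Pinched on its two ends, the grip can pivot between the fingers while the cap swings up
- cap_middle_hinge (a point): middle of the middle cap's hinge, which runs along the clamp's y at the cap's far edge, 48 mm above the table; the grip, when closed, lies 82 mm in front of it and 29 mm above it
- bolt_right (a joint): how far the right bolt (seen from the robot, which faces it) has sunk: 0 as it stands at the start, 0.008 m fully sunk. Any one of the three may be the loose one. Pushed down with about 3 N the loose bolt slides 8 mm straight down to a stop and stays there; a sound bolt gives less than 2 mm
- bolt_right_top (a point): centre of the top of the right bolt's steel hexagon head, 24 mm wide; it stands out through a 28 mm square hole in its cap, its top 20 mm above the cap's upper face and 71 mm above the table (63 mm once sunk)
- cap_right (a joint): angle of the right bolt's cap: 0 closed flat, 1.3 rad at its stop; opens by lifting its front (robot side) edge. A light spring and its weight shut it from any angle (about 1 N at the grip)
- cap_right_grip (a point): centre of the right cap's black grip: a round bar along the clamp's y, 16 mm thick, 26 mm long, on a thin stem 26 mm above the cap's upper face, 77 mm above the table; when closed 50 mm in front of (nearer the robot than) the bolt's axis. The cap is a yellow plate 96 mm long (x), 56 mm wide (y), 6 mm thick. Pinched on its two ends, the grip can pivot between the fingers while the cap swings up
- cap_right_hinge (a point): middle of the right cap's hinge, which runs along the clamp's y at the cap's far edge, 48 mm above the table; the grip, when closed, lies 82 mm in front of it and 29 mm above it
- bowl_tray: loose white glass bowl, 96 mm wide, 38 mm high, standing on the white tray behind the clamp bar; origin under its base. Leave alone
- bowl_table: loose white glass bowl, 96 mm wide, 38 mm high, standing on the table to the left; origin under its base. Leave alone
- spanner: steel spanner, about 160 mm long, under 10 mm thick, lying flat in front of the clamp, to the left. Leave alone
- screwdriver: red-handled screwdriver, about 200 mm long, 30 mm thick, lying on the table in front of the clamp, to the right. Leave alone
- tape_roll: cardboard ring 70 mm wide, 24 mm high, lying flat on the table in front of the clamp, to the right. Leave alone
- jar: amber glass jar, 68 mm wide, 90 mm high, on the table to the left; origin under its base. Leave alone
- marker: red marker pen, 16 mm thick, 120 mm long, lying on the table to the right. Leave alone

How it is judged:
By the outcome, as a careful person would: the job done as asked, in the order asked, and still so for the second after the job is handed in, while the arm keeps its last pose, push and grip.
It also fails if it takes over 45 s, if anything falls off the work surface, if the arm or the gripper's body presses on something with over 40 N, if the wrist force passes 120 N, or if a joint passes its speed limit or range.

## Working session

There is one attempt and no reset: what is moved stays moved. The work goes in short steps, Python scripts to look and compute and a shell command to move; the robot and the scene stay as the last step left them, time stands still between calls to the robot, and variables do not carry over. Pictures are saved under pics/ and viewed, at most 10 in all, crops included, and the job is handed in when it is done.

```bash
ls; mkdir -p pics; python3 - <<'E'
from cell import robot
import cv2,numpy as np
np.set_printoptions(precision=4,suppress=True)
s=robot.get_state();print(s['time'],s['tool_pos'],s['orientation'])
for n in("top","scene"):
    cv2.imwrite(f"pics/{n}.png",robot.read_camera(n));i=robot.camera_info(n);print(n,i['K'],i['cam_to_world'])
E
```

```text
pics
0.0 [ 0.1447 -0.633   0.2303] [[ 0.9748  0.2229 -0.0004]
 [ 0.2229 -0.9748  0.0019]
 [ 0.0001 -0.0019 -1.    ]]
top [[530.979    0.     323.567 ]
 [  0.     530.979  246.6997]
 [  0.       0.       1.    ]] [[-0.0108 -0.9838  0.179   0.3623]
 [-0.9997  0.0146  0.0195  0.0008]
 [-0.0218 -0.1787 -0.9837  1.1012]
 [ 0.      0.      0.      1.    ]]
scene [[601.8048   0.     312.8463]
 [  0.     601.8048 233.95  ]
 [  0.       0.       1.    ]] [[ 0.2293  0.6653 -0.7105  1.7179]
 [ 0.9732 -0.1712  0.1538 -0.2273]
 [-0.0194 -0.7267 -0.6867  1.1874]
 [ 0.      0.      0.      1.    ]]
```

View pics/top.png

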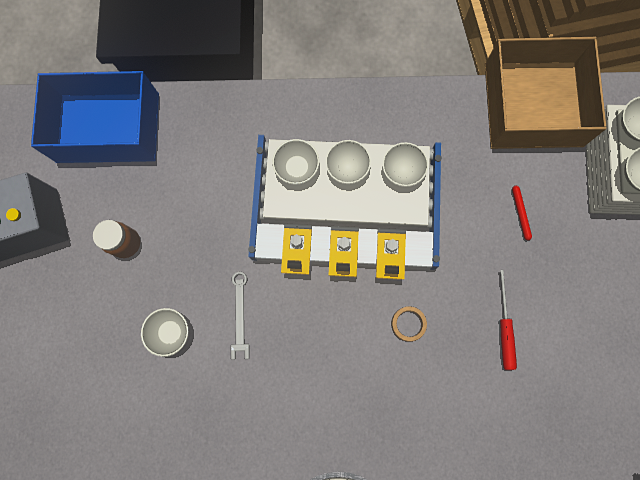

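View pics/scene.png

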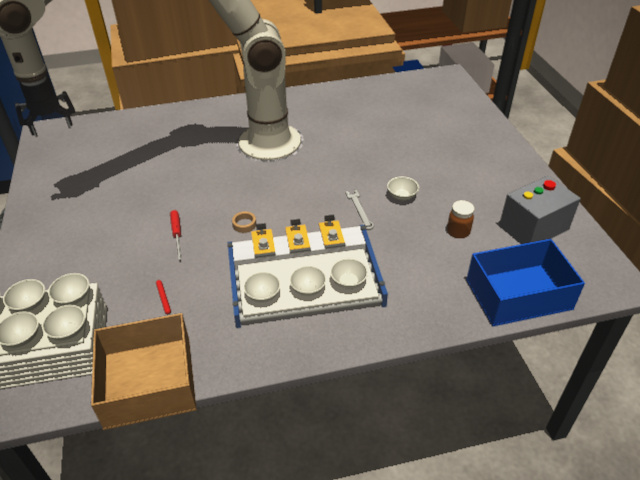

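The top view shows bolt heads near (297,241), (344,243), (391,246) and black grips near (295,266), (343,268), (390,270). I'll enlarge that area.

```bash
python3 - <<'E'
import cv2
im=cv2.imread("pics/top.png")[220:290,270:420]
cv2.imwrite("pics/crop.png",cv2.resize(im,None,fx=5,fy=5,interpolation=cv2.INTER_CUBIC))
E
```

```text
(no output)
```

View pics/crop.png

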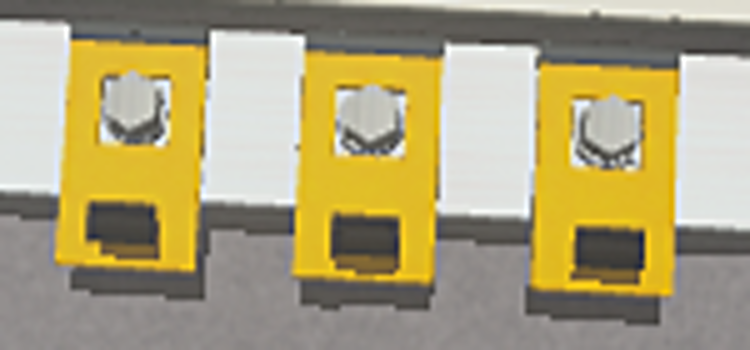

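The crop shows head tops at crop (134,98), (370,111), (609,122) and grips at about (123,222), (366,235), (610,249).

```bash
cat > h.py <<'E'
from cell import robot
import cv2,numpy as np
np.set_printoptions(precision=4,suppress=True)
def ray(info,uv,z):
    K,T=np.array(info['K']),np.array(info['cam_to_world'])
    d=T[:3,:3]@np.linalg.solve(K,[uv[0],uv[1],1]);o=T[:3,3]
    return o+d*(z-o[2])/d[2]
def totool(p,yaw=None):
    s=robot.get_state();R=np.array(s['orientation']);return R.T@(np.array(p)-s['tool_pos'])
E
python3 - <<'E'
from h import *
i=robot.camera_info("top")
c=lambda p:(270+(p[0]-2)/5,220+(p[1]-2)/5)
B=[ray(i,c(p),.071) for p in[(134,98),(370,111),(609,122)]]
G=[ray(i,c(p),.080) for p in[(123,222),(366,235),(610,249)]]
d=B[0]-B[2];yaw=np.arctan2(-d[0],d[1])
print(B,G,np.linalg.norm(d)/2,yaw)
g=[b-g for b,g in zip(B,G)];print(g)
R=np.array(robot.get_state()['orientation']);print("tool yaw",np.arctan2(R[1,0],R[0,0]))
for b in B:print(totool(b))
E
```

```text
[array([0.5657, 0.0748, 0.071 ]), array([ 0.559 , -0.0185,  0.071 ]), array([ 0.5532, -0.1124,  0.071 ])] [array([0.5148, 0.0785, 0.08  ]), array([ 0.5084, -0.0159,  0.08  ]), array([ 0.5016, -0.1102,  0.08  ])] 0.09382782096094788 -0.06644230012546798
[array([ 0.0509, -0.0037, -0.009 ]), array([ 0.0507, -0.0026, -0.009 ]), array([ 0.0516, -0.0023, -0.009 ])]
tool yaw 0.22482173579026454
[ 0.5682 -0.5959  0.1605]
[ 0.5409 -0.5064  0.1603]
[ 0.5143 -0.4161  0.1601]
```

```bash
python3 -m pendant '[[1,0.14,-0.15,0.02,0.1],[1,0.14,-0.15,0.02,0.2],[1,0.14,-0.15,0.02,0.288],[1,0.14,-0.15,0.02,0.288],[1,0.14,-0.15,0.02,0.288],[1,0.28,-0.3,0.05,0.288],[1,0.28,-0.3,0.05,0.288],[1,0.28,-0.3,0.05,0.288],[1,0.28,-0.3,0.05,0.288],[1,0.28,-0.3,0.05,0.288],[1,0.42,-0.45,0.08,0.288],[1,0.42,-0.45,0.08,0.288],[1,0.42,-0.45,0.08,0.288],[1,0.42,-0.45,0.08,0.288],[1,0.42,-0.45,0.08,0.288],[1,0.568,-0.596,0.1,0.288],[1,0.568,-0.596,0.1,0.288],[1,0.568,-0.596,0.1,0.288],[1,0.568,-0.596,0.1,0.288],[1,0.568,-0.596,0.1,0.288]]'
python3 - <<'E'
from h import *
cv2.imwrite("pics/w1.png",robot.read_camera("wrist"));s=robot.get_state()
print(s['tool_pos'],s['orientation'],s['opening'],s['contact_force'],totool((.5657,.0748,.071)))
i=robot.camera_info("wrist");print(i['K'],i['cam_to_world'])
E
```

```text
time: 1.77
tool_pos: [0.566, 0.0752, 0.1307]
orientation: [[0.998, -0.063, -0.001], [-0.063, -0.998, -0.0], [-0.001, 0.0, -1.0]]
contact_force: [0.9, -0.2, 0.5]
opening: 0.0001
grip_force: 0.0
[0.5694 0.0859 0.1312] [[ 0.9985 -0.0547  0.0041]
 [-0.0547 -0.9985  0.0082]
 [ 0.0036 -0.0084 -1.    ]] -5.3318731614878814e-05 [5.4546 7.3382 2.5424] [-0.0033  0.0118  0.0601]
[[390.3136   0.     322.0695]
 [  0.     390.3136 237.1811]
 [  0.       0.       1.    ]] [[-0.0551 -0.9464 -0.3184  0.6526]
 [-0.9984  0.0493  0.0262  0.0799]
 [-0.0091  0.3193 -0.9476  0.2738]
 [ 0.      0.      0.      1.    ]]
```

View pics/w1.png

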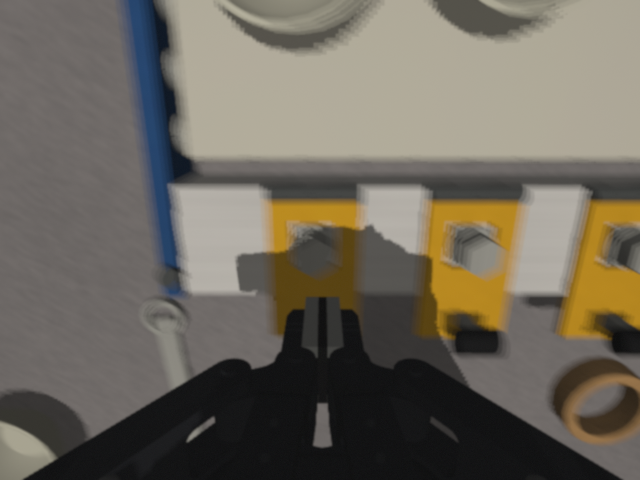

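Blurred by residual swing; left bolt roughly (317,245), middle (477,250). I'll let it settle a little lower and look again.

```bash
python3 -m pendant '[[1,0,0,0.015,0],[1,0,0,0.025,0],[1,0,0,0.025,0],[1,0,0,0.025,0],[1,0,0,0.025,0]]'
python3 - <<'E'
from h import *
i=robot.camera_info("wrist");cv2.imwrite("pics/w2.png",cv2.resize(robot.read_camera("wrist")[160:400,200:640],None,fx=1.8,fy=1.8));s=robot.get_state()
import json;json.dump({k:np.array(v).tolist() for k,v in i.items()if k in('K','cam_to_world')},open('w2.json','w'))
print(s['tool_pos'],s['contact_force'])
E
```

```text
time: 2.23
tool_pos: [0.5653, 0.0723, 0.1065]
orientation: [[0.998, -0.065, -0.0], [-0.065, -0.998, -0.001], [-0.0, 0.001, -1.0]]
contact_force: [0.3, -0.2, 0.6]
opening: -0.0
grip_force: 0.0
[0.5657 0.0724 0.1069] [ 0.8209 -0.0512 -0.4688]
```

View pics/w2.png

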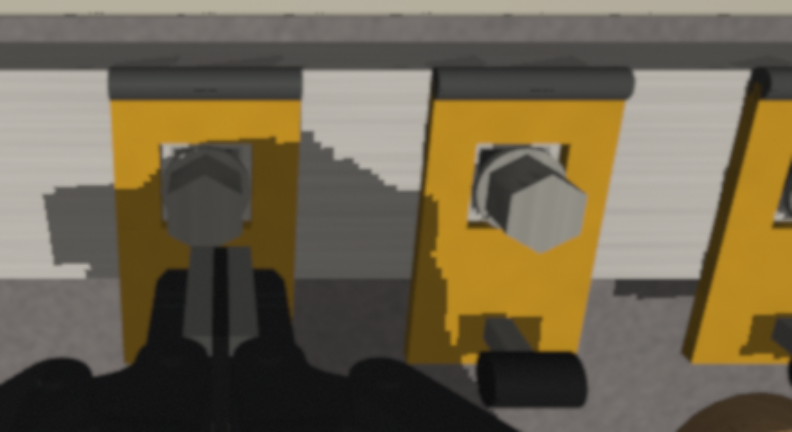

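Left head top centred at about (205,208), middle head (547,208), and middle grip bar (533,378) in the crop.

```bash
python3 - <<'E'
from h import *
import json;i=json.load(open('w2.json'))
c=lambda x,y:(200+x/1.8,160+y/1.8)
L=ray(i,c(205,208),.071);M=ray(i,c(547,208),.071);G=ray(i,c(533,378),.077)
print(L,M,G,np.linalg.norm(L-M),np.linalg.norm((M-G)[:2]),np.arctan2(-(L-M)[0],(L-M)[1]),totool(L))
E
```

```text
[0.5686 0.0761 0.071 ] [ 0.5625 -0.0184  0.071 ] [ 0.5109 -0.0161  0.077 ] 0.09466344898449289 0.0516357690068174 -0.065210912534414 [ 0.0027 -0.0039  0.0359]
```

```bash
python3 -m pendant '[[1,0.002,-0.003,0.01,0],[1,0.002,-0.003,0.025,0],[1,0.002,-0.003,0.033,0],[1,0.002,-0.003,0.036,0],[1,0.002,-0.003,0.038,0],[1,0.002,-0.003,0.040,0],[1,0.002,-0.003,0.040,0],[1,0.002,-0.003,0.040,0]]'
```

```text
time: 2.95
tool_pos: [0.5674, 0.076, 0.0702]
orientation: [[0.998, -0.063, -0.0], [-0.063, -0.998, -0.003], [0.0, 0.003, -1.0]]
contact_force: [-12.8, -3.1, 35.0]
opening: 0.0002
grip_force: 17.5
```

Left is sound (35 N at 0.070 m). Next the middle.

```bash
python3 -m pendant '[[1,0,0,-0.02,0],[1,0,0,-0.034,0],[1,0,0.025,-0.034,0],[1,0,0.055,-0.034,0],[1,0,0.085,-0.034,0],[1,0,0.095,-0.034,0],[1,0,0.095,-0.034,0],[1,0,0.095,-0.034,0],[1,0,0.095,-0.02,0],[1,0,0.095,-0.008,0],[1,0,0.095,-0.005,0],[1,0,0.095,-0.003,0],[1,0,0.095,-0.001,0],[1,0,0.095,-0.001,0],[1,0,0.095,-0.001,0]]'
```

```text
time: 4.2
tool_pos: [0.5617, -0.0182, 0.0673]
orientation: [[0.998, -0.063, -0.0], [-0.063, -0.998, -0.0], [-0.0, 0.0, -1.0]]
contact_force: [-1.3, 0.4, 0.1]
opening: 0.0002
grip_force: 0.0
```

Middle sank to 0.067 with no resistance; push on to its stop.

```bash
python3 -m pendant '[[1,0,0,0.002,0],[1,0,0,0.004,0],[1,0,0,0.006,0],[1,0,0,0.007,0],[1,0,0,0.007,0],[1,0,0,0.007,0]]'
```

```text
time: 4.7
tool_pos: [0.5624, -0.0184, 0.0629]
orientation: [[0.998, -0.063, 0.001], [-0.063, -0.998, -0.002], [0.002, 0.002, -1.0]]
contact_force: [-7.3, 0.1, 22.3]
opening: 0.0002
grip_force: 11.0
```

Middle hit its stop at 0.063: loose. Tap the right one too, as asked.

```bash
python3 -m pendant '[[1,0,0,-0.02,0],[1,0,0,-0.04,0],[1,0,0.025,-0.04,0],[1,0,0.055,-0.04,0],[1,0,0.085,-0.04,0],[1,0,0.095,-0.04,0],[1,0,0.095,-0.04,0],[1,0,0.095,-0.04,0],[1,0,0.095,-0.026,0],[1,0,0.095,-0.014,0],[1,0,0.095,-0.011,0],[1,0,0.095,-0.009,0],[1,0,0.095,-0.007,0],[1,0,0.095,-0.007,0],[1,0,0.095,-0.007,0]]'
```

```text
time: 5.95
tool_pos: [0.5553, -0.111, 0.0701]
orientation: [[0.998, -0.06, -0.002], [-0.06, -0.998, -0.001], [-0.002, 0.002, -1.0]]
contact_force: [-12.6, 2.2, 35.6]
opening: 0.0001
grip_force: 17.8
```

Right is sound, so the middle bolt is the loose one. Go above the middle grip, opening.

```bash
python3 -m pendant '[[1,0,0,-0.03,0],[1,0,0,-0.06,0],[-1,-0.02,-0.03,-0.06,0],[-1,-0.04,-0.06,-0.06,0],[-1,-0.051,-0.085,-0.06,0],[-1,-0.051,-0.095,-0.06,0],[-1,-0.051,-0.095,-0.05,0],[-1,-0.051,-0.095,-0.05,0],[-1,-0.051,-0.095,-0.05,0],[-1,-0.051,-0.095,-0.05,0]]'
python3 - <<'E'
from h import *
s=robot.get_state();print(totool((.511,-.0155,.06)))
cv2.imwrite("pics/w3.png",robot.read_camera("wrist"))
i=robot.camera_info("wrist");K=np.array(i['K']);T=np.linalg.inv(i['cam_to_world'])
for p in[(.511,-.0155,.077),(.562,-.0183,.063)]:
    q=K@(T@[*p,1])[:3];print(q[:2]/q[2])
E
```

```text
time: 6.78
tool_pos: [0.5108, -0.0165, 0.1165]
orientation: [[0.998, -0.065, -0.001], [-0.065, -0.998, -0.0], [-0.001, 0.0, -1.0]]
contact_force: [0.7, 0.3, 0.3]
opening: 0.0852
grip_force: 0.0
[ 0.0002 -0.001   0.0565]
[320.0594 277.6083]
[318.9484 173.1449]
```

View pics/w3.png

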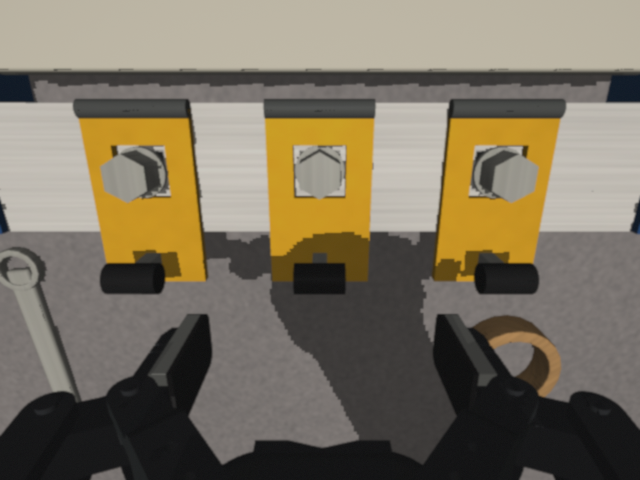

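Grip is at (319,278), exactly where predicted, and the middle head is visibly lower. Descend and pinch.

```bash
python3 -m pendant '[[-1,0,-0.001,0.02,0],[-1,0,-0.001,0.04,0],[-1,0,-0.001,0.053,0],[-1,0,-0.001,0.057,0],[-1,0,-0.001,0.057,0],[1,0,-0.001,0.057,0],[1,0,-0.001,0.057,0],[1,0,-0.001,0.057,0],[1,0,-0.001,0.057,0],[1,0,-0.001,0.057,0],[1,0,-0.001,0.057,0],[1,0,-0.001,0.057,0],[1,0,-0.001,0.057,0],[1,0,-0.001,0.057,0]]'
```

```text
time: 8.0
tool_pos: [0.511, -0.0149, 0.0606]
orientation: [[0.998, -0.064, 0.0], [-0.064, -0.998, -0.001], [0.0, 0.001, -1.0]]
contact_force: [-1.0, -3.5, 4.0]
opening: 0.0246
grip_force: 59.6
```

```bash
python3 -m pendant '[[1,0.003,0,-0.007,0],[1,0.006,0,-0.014,0],[1,0.010,0,-0.020,0],[1,0.015,0,-0.026,0],[1,0.020,0,-0.032,0],[1,0.0255,0,-0.037,0],[1,0.0255,0,-0.037,0],[1,0.0255,0,-0.037,0]]'
```

```text
time: 8.67
tool_pos: [0.5358, -0.0164, 0.0976]
orientation: [[0.998, -0.064, -0.002], [-0.064, -0.998, -0.001], [-0.002, 0.001, -1.0]]
contact_force: [-1.1, -5.6, -3.4]
opening: 0.0244
grip_force: 59.6
```

```bash
python3 -m pendant '[[1,0.006,0,-0.005,0],[1,0.012,0,-0.009,0],[1,0.019,0,-0.012,0],[1,0.026,0,-0.0155,0],[1,0.034,0,-0.018,0],[1,0.0405,0,-0.0195,0],[1,0.0436,0,-0.020,0],[1,0.0436,0,-0.020,0],[1,0.0436,0,-0.020,0],[1,0.0436,0,-0.020,0]]'
python3 - <<'E'
from h import *
cv2.imwrite("pics/s4.png",cv2.resize(robot.read_camera("scene")[160:340,200:420],None,fx=3,fy=3));cv2.imwrite("pics/w4.png",robot.read_camera("wrist"))
E
```

```text
time: 9.5
tool_pos: [0.5788, -0.0192, 0.1176]
orientation: [[0.998, -0.064, -0.003], [-0.064, -0.998, -0.001], [-0.003, 0.001, -1.0]]
contact_force: [-5.0, -5.5, -1.8]
opening: 0.0246
grip_force: 59.1
```

View pics/s4.png

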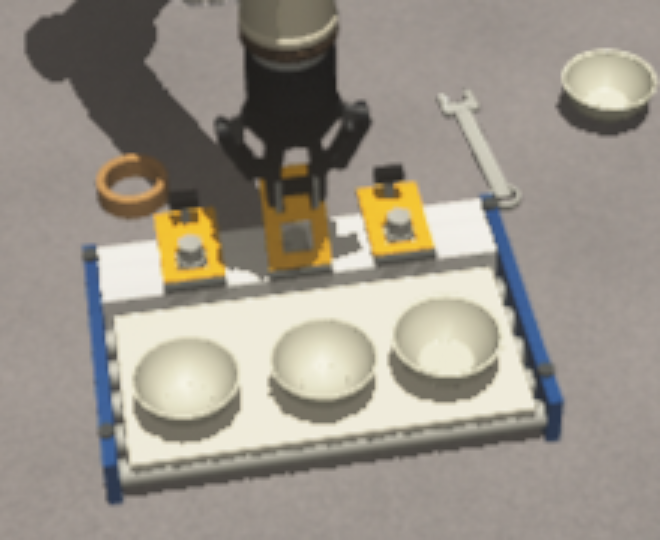

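View pics/w4.png

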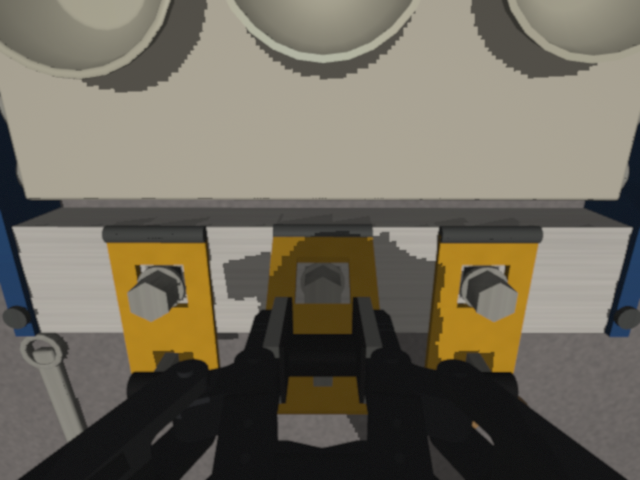

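The scene view shows the middle cap (crop 295,215) standing steeply open in the fingers, with the other caps shut and the bowls in place. The wrist view shows the bar between the pads at (322,355). The TCP travelled 68 mm forward and 57 mm up, which corresponds to about 62°.

```bash
python3 -c "
from cell import robot
print(robot.finish_job())"
```

```text
the job is handed in; nothing more can be done
None
```

I tapped the bolts left to right; the middle one sank 8 mm and stayed down, and I handed the job in with its cap held open at about 62° (worked out from how far the gripper moved), the other two caps still closed, at about 10 s of the 45 s allowed.

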